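Sweep up the spent cedar pieces in the bird collection room

ROBOT

A 6-joint arm with a two-finger parallel gripper is mounted at the origin on the work surface. World frame = base frame: x ahead of the robot, y to its left, z up, the work surface at z = 0. Lengths are in mm, angles in rad, forces in N, time in s.
With the tool pointing down it reaches from about 375 to 900 mm from the base axis. Payload 3.1 kg.
Tool frame: the origin (TCP) lies at the very end of the fingers, on their centre line; the grasp point (between the pads) lies 19 mm behind it; z points along the fingers, y is the direction in which the jaws open and shut (so a half turn about z gives the same grasp; the last joint's range is limited). The gripper opens to 85 mm and grips with 20 to 120 N. Pads are 22 mm wide; open, the fingers measure 114 mm over their backs; the gripper's body (76 mm by 85 mm) begins 54 mm behind the grasp point. The pads swing forward as they close: fully open they stand 13 mm farther back than shut.
Start: joints at [1.117, 0.527, 1.433, -0, 1.181, -0.178], TCP at [170.157, 601.368, 231.31] pointing down, gripper open.
Joint ranges: [-3.08, 3.08], [-0.75, 2.2], [0.22, 2.44], [-1.43, 4.57], [0, 2.65], [-2.85, 2.85]. Speed limits (rad/s): [2.79, 2.79, 3.14, 3.14, 3.14, 3.14].

INTERFACE

Orientations are given as a unit quaternion [x, y, z, w].
In Python, from workcell import manip gives the robot as it stands.
- The arm moves only by the tool send_rows, never from a script. Its argument "plan" is one flat list of numbers, 7 for each row, row after row: the shift along the tool's x, y, z in m, then the turn, a rotation vector about the tool's x, y, z in degrees, then the finger opening in m, from 0 to 0.0854. A call has 1 to 8 rows; each row shifts and turns the commanded pose from where the row before left it, along the tool's axes as they then stand; what a row does not reach is not made up. A row lasts 1/8 s, in which the tool goes at most 62.5 mm and 10.7 degrees, less where a joint would pass 70% of its speed; a pose out of reach is approached as far as the arm can. A call with a gripper value outside its range is refused whole. The fingers move at their own pace and stop on an object; "grip_force" is the grip in N (left out, the last holds). Time passes only in rows, so rows that do not move let the fingers close. It gives the time, the measured TCP pose, the force and the opening at its end, in the units of the state.
- manip.sense(): the state, without advancing time (a new reading comes with each control period).
- manip.snapshot(name): name is "side" or "top"; returns a dict with "frame" (480x640x3 uint8, red, green, blue), "mtx" (3x3 intrinsics, pixels), "R" (3x3) and "t" (3): a world point X has camera coordinates R X + t. Camera axes: x right, y down, z forward; pixel columns grow to the right and rows downward; lengths in mm; the calibration is good to about 2 mm. A picture is of the moment at which its call begins. There is no depth.
- manip.hand_in(): hands the job in, once; it reports no verdict.
Trained networks look in a picture, given as the dict that the camera call returned (one of the last four; its "shot" number tells which), for a name from the list of things; names that differ only in an ending like _2 or _b are one class to them, and where a whole thing is asked for, a point or a joint stands for the part that bears it (a point fixed in the world has none). Each returns a list of dicts, best first, with "conf" (0 to 1); they miss things now and then, are a little off and sometimes report something else, mostly with a low value. They report only what shows in the picture. A call takes as long as a camera call. They do not tell look-alikes from the thing itself.
- manip.outline_of(name, picture): "mask" (480x640 bool, what is visible of it).
- manip.tip_of(name, picture): "centre" ([x, y, z] in mm, in the coordinates of the camera as it stood for that picture, good to about 4 mm: a listed point, or the origin of a listed thing).
The state is a dict: "t": time; "qpos": joint angles; "qvel": joint speeds; "joint_efforts": joint torques, N m; "eef_pos": TCP position; "orientation": TCP orientation; "contact_force": force on the tool from outside, world axes, zero at the start; "torque": the same for the moment, N m; "width": finger opening in mm.
Only numpy, scipy, OpenCV 4.12 (cv2) and the standard library are available. Lean on these libraries where they do the work, as an engineer would, in place of code of your own. Each camera call takes 0.05 s, during which the arm holds its last target. There are 200 camera calls.

TASK

Two spent cedar pieces from the specimen drawers, one round and one brick-shaped, lie loose on the open table. Pick up the wooden-handled sweeper and sweep both pieces into the three-walled cream bay through its open side, so that they lie inside it, without touching them with the gripper or arm. Then stand the sweeper upright on the table again, outside the bay, and let go.

Things in the scene. Friction and masses are not known exactly. Their poses are not given: they have to be found in the camera images.
- sweeper: Loose hand sweeper, 0.25 kg. Origin: underside centre below the handle; z up, +x sweeping direction. Wooden handle 26x26 mm on the z axis, z 55 to 135 mm. Aluminium blade 140 wide (y), 45 high, 8 thick, front face at x=-14 mm. At its ends 5 mm wings, 45 high, run forward to x=+22 mm, 130 mm apart. Plate 44 (x) x 60 (y) under the handle, underside at z=45. Starts at right, +x roughly to the bay.
- puck: Spent cedar: plain wooden round puck, 44 mm across, 18 mm high, about 20 g, loose and flat on the open table between sweeper and bay. Origin: centre of its underside, z up. (Fresh pucks like it stay in a small cream box.)
- block: Spent cedar: plain wooden brick, 50 (x) x 34 (y) x 22 mm high, about 25 g, loose and flat on the open table between sweeper and bay. Origin: centre of its underside, z up. At least 100 mm from the puck along world y, centre to centre; either one may be nearer to the bay.
- bay: Collecting bay at the robot's left, fixed: three cream walls 35 mm high, 5 mm thick, around a paper-lined floor level with the table (no sill). Origin: centre of the floor, z up. Inside 160 mm deep (x -80 to +80) and 230 mm wide (y -115 to +115); walls at x=+80 and y=+-115, the whole side x=-80 is open and looks roughly to world -y, towards the pieces.
There are look-alikes about, which are no part of the job. Leave any blue or grey look-alike of the block alone.

How it is judged:
By the outcome, as a careful person would: the job done as asked, in the order asked, and still so for the second after the job is handed in, with the robot touching nothing.
It also fails if it takes over 58 s, if anything falls off the work surface, if the arm or the gripper's body presses on something with over 40 N, if the wrist force passes 120 N, or if a joint passes its speed limit or range.

## Working session

There is one attempt and no reset: what is moved stays moved. The work goes in short steps, Python scripts to look and compute and a tool call to move; the robot and the scene stay as the last step left them, time stands still between calls to the robot, and variables do not carry over. Pictures are saved under pics/ and viewed, about 8 in all and at most 12, crops included, and the job is handed in when it is done.

Besides the shell and the picture viewer there is one more tool, called after "Call:" by a JSON object that holds its "method" and its "body". send_rows: Moves the arm, as the interface text tells. Its arguments: {"type":"object","properties":{"plan":{"type":"array"},"grip_force":{"type":"number"}},"required":["plan"]}

```bash
mkdir -p pics; cat > h.py <<'E'
from workcell import manip
import numpy as np, cv2
def w(p,c): return np.array(p['R']).T@(np.array(c)-np.array(p['t']))
def pix2z(p,u,v,z=0):
    R=np.array(p['R']);o=-R.T@np.array(p['t']);d=R.T@np.linalg.inv(np.array(p['mtx']))@np.array([u,v,1.]);return o+d*(z-o[2])/d[2]
def proj(p,X):
    c=np.array(p['R'])@np.array(X)+np.array(p['t']);q=np.array(p['mtx'])@c;return q[:2]/q[2]
def save(p,n): cv2.imwrite('pics/'+n+'.png',np.ascontiguousarray(p['frame'][:,:,::-1]))
def find(p,names=('sweeper','puck','block','bay')):
    for n in names:
        for r in manip.tip_of(n,p): print(n,round(r['conf'],2),w(p,r['centre']).round(0),proj(p,w(p,r['centre'])).round(0))
def rects(p,names,z):
    for n in names:
        for r in manip.outline_of(n,p):
            m=r['mask'].astype(np.uint8);c,_=cv2.findContours(m,0,2);c=max(c,key=cv2.contourArea)
            q=np.array([pix2z(p,*x[0],z)[:2] for x in c],np.float32)
            (cx,cy),s,a=cv2.minAreaRect(q);print(n,round(r['conf'],2),'ctr',round(cx),round(cy),'size',np.round(s),'ang',round(a,1))
E
python3 - <<'E'
from h import *
s=manip.sense();print(s['eef_pos'],s['orientation'],s['t'])
for n in('top','side'):
    p=manip.snapshot(n);save(p,n+'0');print(n);find(p)
    if n=='top': rects(p,('puck','block'),20)
E
```

```text
[169.84054188 600.72116459 230.32856157] [ 1.37448639e-01  9.90508295e-01 -1.03772981e-03 -3.34852021e-04] 0.0
top
sweeper 0.69 [ 466. -357.    2.] [469. 262.]
puck 0.65 [ 625. -126.    0.] [371. 192.]
block 0.64 [435. -99.  -0.] [358. 272.]
block 0.6 [339. -65.   1.] [342. 314.]
block 0.59 [514.  34.   1.] [302. 237.]
block 0.57 [405. 182.   2.] [236. 282.]
bay 0.72 [590. 305.   2.] [188. 202.]
block 0.88 ctr 343 -66 size [52. 35.] ang 56.6
block 0.85 ctr 509 30 size [37. 49.] ang 23.5
block 0.7 ctr 433 -103 size [34. 50.] ang 1.4
block 0.54 ctr 403 178 size [39. 50.] ang 2.3
side
sweeper 0.88 [ 465. -357.   -3.] [353. 170.]
puck 0.62 [ 632. -132.    4.] [253. 211.]
block 0.96 [512.  29.  -2.] [284. 274.]
block 0.69 [341. -65.  -4.] [385. 259.]
block 0.63 [ 434. -104.    0.] [342. 236.]
block 0.57 [402. 180.  -1.] [321. 352.]
bay 0.82 [592. 302.  -5.] [174. 389.]
```

View pics/top0.png

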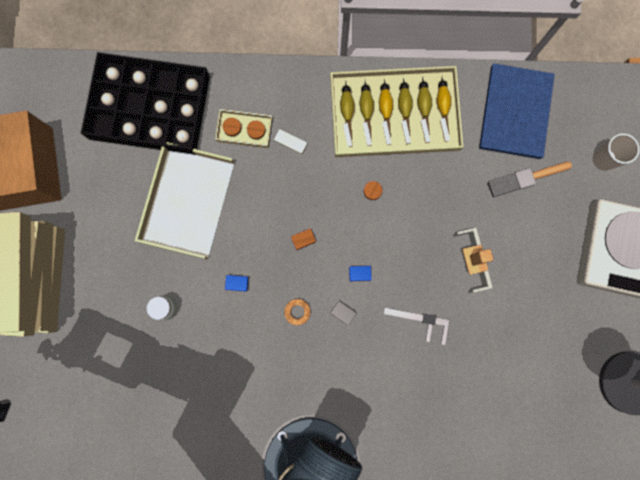

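View pics/side0.png

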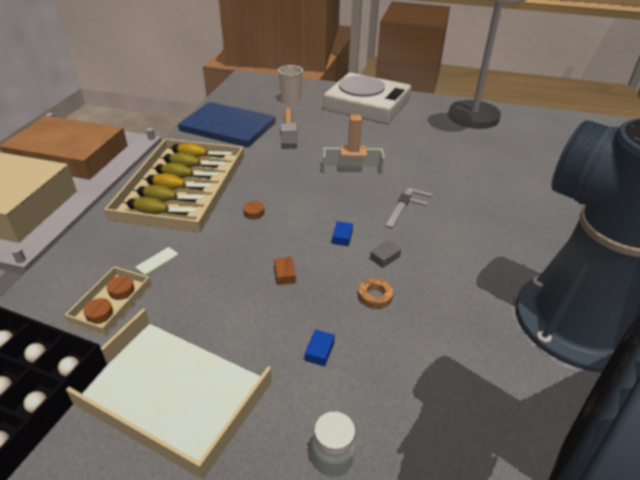

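Top view: wooden puck at (372,190), wooden block at (303,239), sweeper at (478,260), bay centred near (188,202) and open to the right. The blue blocks are at (360,273) and (237,283), the grey one is at (343,312), and the fresh pucks are in the box at (243,127). The side view agrees.

```bash
python3 - <<'E'
from h import *
p=manip.snapshot('top')
for n,u,v,z in[('bay wall ends',233,158,35),('',163,147,35),('',137,241,35),('',207,257,35),('card',276,138,0),('',302,152,0),('boxcorner',218,140,0),('',270,146,0),('puck',373,190,18),('wing',458,232,45),('wing',473,291,45),('bladeend',478,229,45),('',492,290,45)]:
    print(n,pix2z(p,u,v,z).round(0))
rects(p,('bay',),0)
rects(p,('puck',),18)
for c in('top','side'):
  p=manip.snapshot(c); im=p['frame']
  f=[464,-357]if c=='top' else 0
  import itertools
  x0,y0,w_,h=(430,210,90,100) if c=='top' else (300,100,110,90)
  cv2.imwrite(f'pics/sw_{c}.png',cv2.resize(np.ascontiguousarray(im[y0:y0+h,x0:x0+w_,::-1]),None,fx=5,fy=5,interpolation=2))
a=cv2.imread('pics/sw_top.png');b=cv2.imread('pics/sw_side.png')
b=cv2.copyMakeBorder(b[:,:350],0,max(0,a.shape[0]-b.shape[0]),0,0,0);cv2.imwrite('pics/sw.png',np.hstack([a,b])[:500])
E
```

```text
bay wall ends [691. 197.  35.]
 [713. 361.  35.]
 [491. 407.  35.]
 [459. 246.  35.]
card [752. 103.   0.]
 [719.  39.   0.]
boxcorner [744. 241.   0.]
 [732. 116.   0.]
puck [ 627. -130.   18.]
wing [ 529. -321.   45.]
wing [ 396. -354.   45.]
bladeend [ 537. -367.   45.]
 [ 400. -397.   45.]
bay 0.9 ctr 598 312 size [179. 252.] ang 77.4
puck 0.74 ctr 627 -130 size [43. 42.] ang 0.9
```

View pics/sw.png

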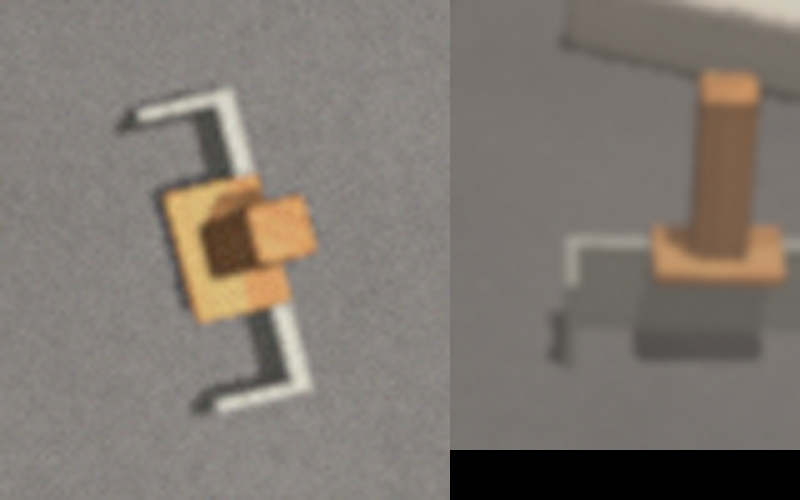

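```bash
cat >> h.py <<'E'
def rows(x,y,z,yaw,n,start=None):
    """n equal world steps from current pose to target; yaw deg of tool y. print tool-axis rows (mm, deg)"""
    s=manip.sense(); a=start
    if a is None:
        q=s['orientation'];from scipy.spatial.transform import Rotation as Ro
        ty=Ro.from_quat(q).as_matrix()[:,1];a=[*s['eef_pos'],np.degrees(np.arctan2(ty[1],ty[0]))]
    a=np.array(a);d=(np.array([x,y,z,yaw])-a)/n
    print('from',a.round(1))
    for i in range(n):
        f=np.radians(a[3]+d[3]*i);c,si=np.cos(f),np.sin(f)
        print((np.array([-si*d[0]+c*d[1],c*d[0]+si*d[1],-d[2]])/1000).round(4).tolist(),'rz',round(-d[3],2))
    return [x,y,z,yaw]
E
python3 - <<'E'
from h import *
p=manip.snapshot('top')
print('handle top',pix2z(p,486.4,255.8,135))
a=pix2z(p,477,228.4,45);b=pix2z(p,492.4,287.6,45);d=a-b;print(a,b,np.degrees(np.arctan2(d[1],d[0]))+90)
c=pix2z(p,430+30.5,210+19.5,45)
s=manip.snapshot('side')
print('handle side',pix2z(s,300+(730-450)/5,100+88/5,135))
E
```

```text
handle top [ 466.38472999 -358.46119262  135.        ]
[ 538.17148767 -364.42511857   45.        ] [ 404.93370466 -397.80942118   45.        ] 104.06653633766535
handle side [ 465.6759073  -350.43369854  135.        ]
```

```bash
python3 - <<'E'
from h import *
e=rows(500,250,220,89,10)
e=rows(466,-356,200,104,11,e)
E
```

```text
from [170.2 601.4 231.3  74.2]
[-0.0413, -0.0248, 0.0011] rz -1.48
[-0.0406, -0.0259, 0.0011] rz -1.48
[-0.04, -0.0269, 0.0011] rz -1.48
[-0.0393, -0.0279, 0.0011] rz -1.48
[-0.0385, -0.029, 0.0011] rz -1.48
[-0.0378, -0.0299, 0.0011] rz -1.48
[-0.037, -0.0309, 0.0011] rz -1.48
[-0.0362, -0.0318, 0.0011] rz -1.48
[-0.0353, -0.0328, 0.0011] rz -1.48
[-0.0345, -0.0337, 0.0011] rz -1.48
from [500 250 220  89]
[0.0021, -0.0551, 0.0018] rz -1.36
[0.0034, -0.0551, 0.0018] rz -1.36
[0.0048, -0.055, 0.0018] rz -1.36
[0.0061, -0.0548, 0.0018] rz -1.36
[0.0074, -0.0547, 0.0018] rz -1.36
[0.0087, -0.0545, 0.0018] rz -1.36
[0.01, -0.0543, 0.0018] rz -1.36
[0.0112, -0.054, 0.0018] rz -1.36
[0.0125, -0.0537, 0.0018] rz -1.36
[0.0138, -0.0534, 0.0018] rz -1.36
[0.0151, -0.0531, 0.0018] rz -1.36
```

Call:
{"method": "send_rows", "body": {"plan": [-0.041, -0.025, 0.001, 0, 0, -1.5, 0.085, -0.041, -0.026, 0.001, 0, 0, -1.5, 0.085, -0.04, -0.027, 0.001, 0, 0, -1.5, 0.085, -0.039, -0.028, 0.001, 0, 0, -1.5, 0.085, -0.038, -0.029, 0.001, 0, 0, -1.5, 0.085, -0.038, -0.03, 0.001, 0, 0, -1.5, 0.085, -0.037, -0.031, 0.001, 0, 0, -1.5, 0.085, -0.036, -0.032, 0.001, 0, 0, -1.5, 0.085]}}

```text
t: 1.95
eef_pos: [434.8, 318.8, 223.5]
orientation: [0.033, 0.999, 0.0, 0.0]
contact_force: [0.7, 1.0, 0.1]
width: 85.0
```

Call:
{"method": "send_rows", "body": {"plan": [-0.035, -0.033, 0.001, 0, 0, -1.5, 0.085, -0.034, -0.034, 0.001, 0, 0, -1.5, 0.085, 0.002, -0.055, 0.002, 0, 0, -1.4, 0.085, 0.003, -0.055, 0.002, 0, 0, -1.4, 0.085, 0.005, -0.055, 0.002, 0, 0, -1.4, 0.085, 0.006, -0.055, 0.002, 0, 0, -1.4, 0.085, 0.007, -0.055, 0.002, 0, 0, -1.4, 0.085, 0.009, -0.055, 0.002, 0, 0, -1.4, 0.085]}}

```text
t: 2.95
eef_pos: [482.6, -84.0, 209.6]
orientation: [-0.067, 0.998, -0.0, 0.001]
contact_force: [1.0, 0.1, -0.2]
width: 85.3
```

Call:
{"method": "send_rows", "body": {"plan": [0.01, -0.054, 0.002, 0, 0, -1.4, 0.085, 0.011, -0.054, 0.002, 0, 0, -1.4, 0.085, 0.012, -0.054, 0.002, 0, 0, -1.4, 0.085, 0.014, -0.053, 0.002, 0, 0, -1.4, 0.085, 0.015, -0.053, 0.002, 0, 0, -1.4, 0.085, 0, 0, 0, 0, 0, 0, 0.085]}}

```text
t: 3.7
eef_pos: [469.9, -361.8, 199.3]
orientation: [-0.125, 0.992, -0.002, 0.001]
contact_force: [-0.2, 0.8, 0.4]
width: 84.7
```

```bash
python3 - <<'E'
from h import *
e=rows(466,-356,200,104,1); e=rows(466,-356,78,104,6,e)
print(manip.sense()['t'],manip.sense()['qpos'])
E
```

```text
from [ 469.9 -361.8  199.3  104.3]
[0.0024, 0.0066, -0.0007] rz 0.33
from [ 466 -356  200  104]
[-0.0, 0.0, 0.0203] rz -0.0
[-0.0, 0.0, 0.0203] rz -0.0
[-0.0, 0.0, 0.0203] rz -0.0
[-0.0, 0.0, 0.0203] rz -0.0
[-0.0, 0.0, 0.0203] rz -0.0
[-0.0, 0.0, 0.0203] rz -0.0
3.7 [-8.44057577e-01  5.21203159e-01  1.55026964e+00 -7.22747475e-04
  1.06678300e+00 -2.66454560e+00]
```

Call:
{"method": "send_rows", "body": {"plan": [0.002, 0.007, 0.001, 0, 0, 0.3, 0.085, 0, 0, 0.02, 0, 0, 0, 0.085, 0, 0, 0.02, 0, 0, 0, 0.085, 0, 0, 0.02, 0, 0, 0, 0.085, 0, 0, 0.02, 0, 0, 0, 0.085, 0, 0, 0.02, 0, 0, 0, 0.085, 0, 0, 0.02, 0, 0, 0, 0.085, 0, 0, 0, 0, 0, 0, 0.085]}}

```text
t: 4.7
eef_pos: [465.3, -347.4, 77.3]
orientation: [-0.125, 0.992, 0.002, -0.001]
contact_force: [-0.9, -0.0, -0.2]
width: 85.2
```

```bash
python3 - <<'E'
from h import *
s=manip.sense();print(s['eef_pos'],s['contact_force'])
a=manip.snapshot('side')['frame'][60:220,260:440];b=manip.snapshot('top')['frame'][190:350,400:560]
cv2.imwrite('pics/g1.png',cv2.resize(np.hstack([a,b])[:,:,::-1],None,fx=2.3,fy=2.3))
E
```

```text
[ 465.33580108 -347.39950214   77.25980207] [-0.92530468 -0.00162735 -0.22583189]
```

View pics/g1.png

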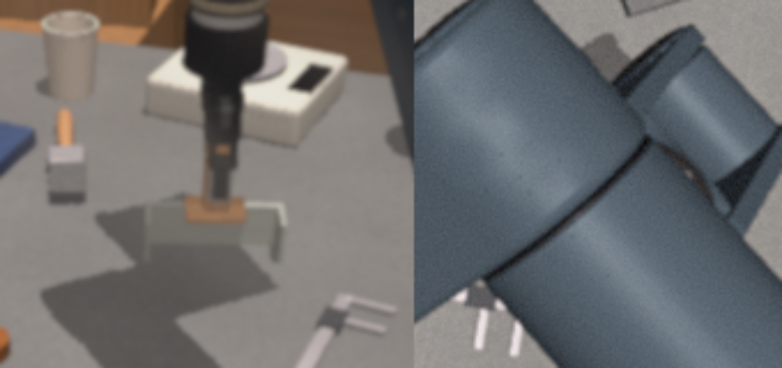

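The fingers straddle the handle (side crop, about (220,160)) and nothing is touching. I'll centre along the jaws, then close.

Call:
{"method": "send_rows", "body": {"plan": [0.001, -0.0085, 0, 0, 0, 0, 0.085, 0, 0, 0, 0, 0, 0, 0.02, 0, 0, 0, 0, 0, 0, 0.015, 0, 0, 0, 0, 0, 0, 0.015, 0, 0, 0, 0, 0, 0, 0.015, 0, 0, 0, 0, 0, 0, 0.015], "grip_force": 70}}

```text
t: 5.55
eef_pos: [467.3, -359.1, 78.4]
orientation: [-0.124, 0.992, 0.0, -0.0]
contact_force: [-0.8, 0.2, 1.6]
width: 25.3
```

Call:
{"method": "send_rows", "body": {"plan": [0, 0, 0, 0, 0, 0, 0.015, 0, 0, -0.02, 0, 0, 0, 0.015, 0, 0, -0.03, 0, 0, 0, 0.015, 0, 0, 0, 0, 0, 0, 0.015]}}

```text
t: 6.05
eef_pos: [468.5, -360.3, 129.7]
orientation: [-0.125, 0.992, -0.002, 0.001]
contact_force: [0.8, 0.4, -2.9]
width: 25.4
```

```bash
python3 - <<'E'
from h import *
s=manip.sense();print(s['eef_pos'],s['contact_force'],s['width'])
a=manip.snapshot('side');find(a,('sweeper',))
cv2.imwrite('pics/g2.png',cv2.resize(a['frame'][40:220,240:440][:,:,::-1],None,fx=3,fy=3))
e=rows(626,-195,128,91,7)
E
```

```text
[ 468.49485438 -360.31162869  129.69549391] [ 0.75406815  0.43196414 -2.88481316] 25.430500038326933
sweeper 0.71 [ 472. -360.   48.] [352. 150.]
from [ 467.  -358.7  127.5  104.3]
[-0.0278, 0.0171, -0.0001] rz 1.9
[-0.0272, 0.018, -0.0001] rz 1.9
[-0.0266, 0.0189, -0.0001] rz 1.9
[-0.026, 0.0197, -0.0001] rz 1.9
[-0.0253, 0.0206, -0.0001] rz 1.9
[-0.0246, 0.0214, -0.0001] rz 1.9
[-0.0239, 0.0222, -0.0001] rz 1.9
```

View pics/g2.png

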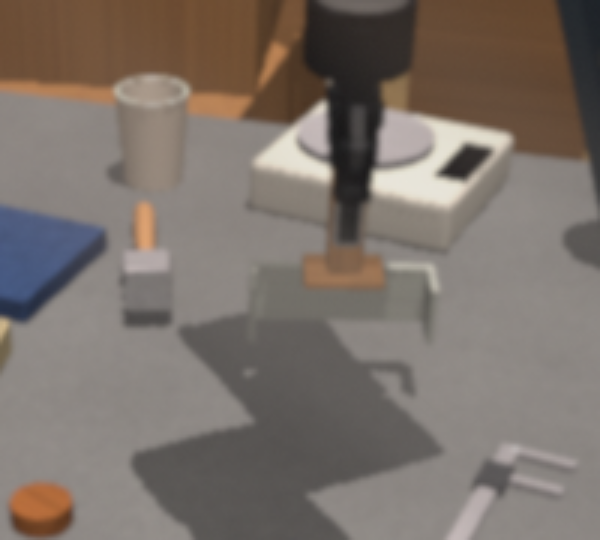

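The sweeper is held level, about 50 mm up; the puck shows lower left at (40,508). Next I carry it behind the puck.

Call:
{"method": "send_rows", "body": {"plan": [-0.028, 0.017, 0, 0, 0, 1.9, 0.015, -0.027, 0.018, 0, 0, 0, 1.9, 0.015, -0.027, 0.019, 0, 0, 0, 1.9, 0.015, -0.026, 0.02, 0, 0, 0, 1.9, 0.015, -0.025, 0.021, 0, 0, 0, 1.9, 0.015, -0.025, 0.021, 0, 0, 0, 1.9, 0.015, -0.024, 0.022, 0, 0, 0, 1.9, 0.015, 0, 0, 0, 0, 0, 0, 0.015]}}

```text
t: 7.15
eef_pos: [627.4, -192.7, 126.0]
orientation: [-0.01, 1.0, 0.001, -0.001]
contact_force: [-0.6, -0.2, -2.3]
width: 25.1
```

```bash
python3 - <<'E'
from h import *
e=rows(626,-195,81,91,3)
p=manip.snapshot('side');find(p,('sweeper','puck'))
E
```

```text
from [ 627.4 -192.7  126.    91.2]
[0.0005, -0.0008, 0.015] rz 0.06
[0.0005, -0.0008, 0.015] rz 0.06
[0.0005, -0.0008, 0.015] rz 0.06
sweeper 0.84 [ 627. -193.   44.] [264. 179.]
puck 0.9 [ 632. -130.    2.] [253. 212.]
```

Call:
{"method": "send_rows", "body": {"plan": [0.001, -0.001, 0.015, 0, 0, 0, 0.015, 0, -0.001, 0.015, 0, 0, 0, 0.015, 0, 0, 0.015, 0, 0, 0, 0.015, 0, 0, 0, 0, 0, 0, 0.015]}}

```text
t: 7.8
eef_pos: [624.5, -196.8, 81.0]
orientation: [-0.008, 1.0, 0.001, -0.002]
contact_force: [0.1, -0.0, -2.1]
width: 25.2
```

Call:
{"method": "send_rows", "body": {"plan": [0.001, 0.008, 0, 0, 0, 0, 0.015, 0.001, 0.014, 0, 0, 0, 0, 0.015, 0.001, 0.016, 0, 0, 0, 0, 0.015, 0.001, 0.016, 0, 0, 0, 0, 0.015, 0.001, 0.016, 0, 0, 0, 0, 0.015, 0.001, 0.016, 0, 0, 0, 0, 0.015]}}

```text
t: 8.55
eef_pos: [618.5, -110.0, 83.5]
orientation: [-0.009, 1.0, -0.0, 0.0]
contact_force: [-0.0, -0.0, -1.8]
width: 25.4
```

```bash
python3 - <<'E'
from h import *
e=rows(598,180,81,90,17);e=rows(602,328,81,82,10,e)
p=manip.snapshot('side');find(p,('sweeper','puck'));save(p,'s1')
E
```

```text
from [ 618.5 -110.    83.5   91. ]
[0.0009, 0.0171, 0.0001] rz 0.06
[0.0009, 0.0171, 0.0001] rz 0.06
[0.0009, 0.0171, 0.0001] rz 0.06
[0.001, 0.0171, 0.0001] rz 0.06
[0.001, 0.0171, 0.0001] rz 0.06
[0.001, 0.0171, 0.0001] rz 0.06
[0.001, 0.0171, 0.0001] rz 0.06
[0.001, 0.0171, 0.0001] rz 0.06
[0.001, 0.0171, 0.0001] rz 0.06
[0.0011, 0.0171, 0.0001] rz 0.06
[0.0011, 0.0171, 0.0001] rz 0.06
[0.0011, 0.0171, 0.0001] rz 0.06
[0.0011, 0.0171, 0.0001] rz 0.06
[0.0011, 0.0171, 0.0001] rz 0.06
[0.0012, 0.0171, 0.0001] rz 0.06
[0.0012, 0.0171, 0.0001] rz 0.06
[0.0012, 0.0171, 0.0001] rz 0.06
from [598 180  81  90]
[-0.0004, 0.0148, -0.0] rz 0.8
[-0.0002, 0.0148, -0.0] rz 0.8
[0.0, 0.0148, -0.0] rz 0.8
[0.0002, 0.0148, -0.0] rz 0.8
[0.0004, 0.0148, -0.0] rz 0.8
[0.0006, 0.0148, -0.0] rz 0.8
[0.0008, 0.0148, -0.0] rz 0.8
[0.001, 0.0148, -0.0] rz 0.8
[0.0013, 0.0148, -0.0] rz 0.8
[0.0015, 0.0147, -0.0] rz 0.8
sweeper 0.64 [ 620. -110.    3.] [255. 217.]
```

View pics/s1.png

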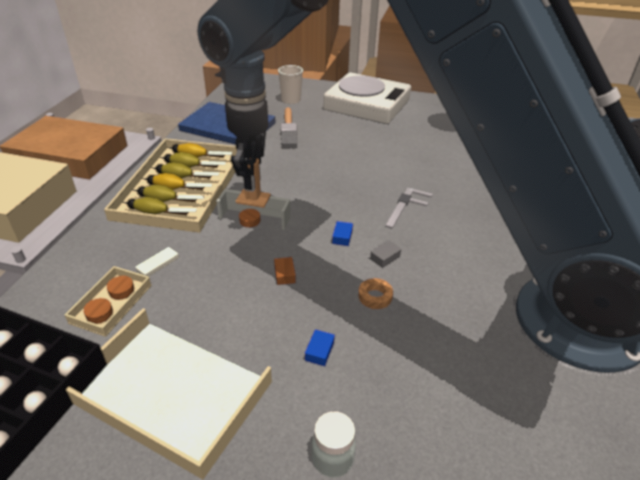

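The puck at (249,217) is against the blade, between the wings. The block sits close to the left wing's path, so I go straight past it first and shift over afterwards.

Call:
{"method": "send_rows", "body": {"plan": [-0.001, 0.016, 0, 0, 0, 0.2, 0.015, -0.0005, 0.016, 0.001, 0, 0, 0.2, 0.015, -0.0005, 0.016, 0, 0, 0, 0.2, 0.015, -0.0005, 0.016, 0, 0, 0, 0.2, 0.015, -0.0005, 0.016, 0, 0, 0, 0.2, 0.015, 0, 0.012, 0, 0, 0, 0, 0.015]}}

```text
t: 9.45
eef_pos: [620.7, -18.0, 82.3]
orientation: [-0.0, 1.0, 0.0, -0.0]
contact_force: [0.2, 0.2, -3.5]
width: 25.4
```

```bash
python3 - <<'E'
from h import *
e=rows(619,90,81,90,6);e=rows(598,180,81,90,6,e);
E
```

```text
from [620.7 -18.   82.3  90. ]
[0.0003, 0.018, 0.0002] rz 0.01
[0.0003, 0.018, 0.0002] rz 0.01
[0.0003, 0.018, 0.0002] rz 0.01
[0.0003, 0.018, 0.0002] rz 0.01
[0.0003, 0.018, 0.0002] rz 0.01
[0.0003, 0.018, 0.0002] rz 0.01
from [619  90  81  90]
[0.0035, 0.015, -0.0] rz -0.0
[0.0035, 0.015, -0.0] rz -0.0
[0.0035, 0.015, -0.0] rz -0.0
[0.0035, 0.015, -0.0] rz -0.0
[0.0035, 0.015, -0.0] rz -0.0
[0.0035, 0.015, -0.0] rz -0.0
```

Call:
{"method": "send_rows", "body": {"plan": [0, 0.014, 0, 0, 0, 0, 0.015, 0, 0.016, 0, 0, 0, 0, 0.015, 0, 0.016, 0, 0, 0, 0, 0.015, 0, 0.016, 0, 0, 0, 0, 0.015, 0, 0.016, 0, 0, 0, 0, 0.015, 0, 0.016, 0, 0, 0, 0, 0.015, 0, 0.014, 0, 0, 0, 0, 0.015]}}

```text
t: 10.32
eef_pos: [620.7, 89.8, 82.3]
orientation: [-0.0, 1.0, -0.0, -0.0]
contact_force: [1.3, -0.4, -2.3]
width: 25.0
```

Call:
{"method": "send_rows", "body": {"plan": [0.0035, 0.015, 0, 0, 0, 0, 0.015, 0.0035, 0.015, 0, 0, 0, 0, 0.015, 0.0035, 0.015, 0, 0, 0, 0, 0.015, 0.0035, 0.015, 0, 0, 0, 0, 0.015, 0.0035, 0.014, 0, 0, 0, 0, 0.015, 0.003, 0.012, 0, 0, 0, 0, 0.015]}}

```text
t: 11.08
eef_pos: [599.9, 175.6, 82.3]
orientation: [-0.0, 1.0, -0.0, -0.0]
contact_force: [0.5, -0.6, -2.4]
width: 25.5
```

```bash
python3 - <<'E'
from h import *
e=rows(602,328,80,82,10)
p=manip.snapshot('side');find(p,('sweeper','puck','bay'));save(p,'s2')
E
```

```text
from [599.9 175.6  82.3  90. ]
[-0.0002, 0.0152, 0.0002] rz 0.8
[0.0, 0.0152, 0.0002] rz 0.8
[0.0002, 0.0152, 0.0002] rz 0.8
[0.0004, 0.0152, 0.0002] rz 0.8
[0.0006, 0.0152, 0.0002] rz 0.8
[0.0009, 0.0152, 0.0002] rz 0.8
[0.0011, 0.0152, 0.0002] rz 0.8
[0.0013, 0.0152, 0.0002] rz 0.8
[0.0015, 0.0152, 0.0002] rz 0.8
[0.0017, 0.0151, 0.0002] rz 0.8
puck 0.78 [620. 183.   4.] [191. 322.]
puck 0.69 [512.  32.  -1.] [283. 275.]
bay 0.91 [591. 305.  -4.] [174. 391.]
```

View pics/s2.png

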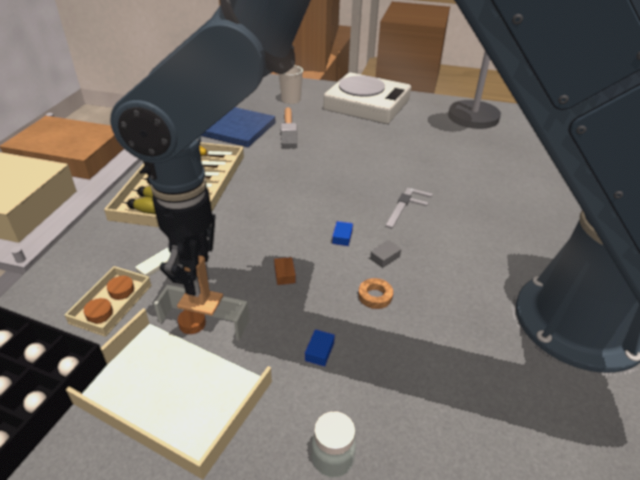

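The puck (191,322) is in the sweeper, the wings are inside the mouth's width, and the block at (285,270) hasn't moved.

Call:
{"method": "send_rows", "body": {"plan": [0.002, 0.014, 0, 0, 0, 0.8, 0.015, 0.001, 0.015, 0, 0, 0, 0.8, 0.015, 0.001, 0.015, 0, 0, 0, 0.8, 0.015, 0.0005, 0.015, 0, 0, 0, 0.8, 0.015, 0.0005, 0.015, 0, 0, 0, 0.8, 0.015, 0.001, 0.015, 0, 0, 0, 0.8, 0.015, 0.001, 0.015, 0, 0, 0, 0.8, 0.015]}}

```text
t: 12.15
eef_pos: [597.6, 279.8, 82.3]
orientation: [0.049, 0.999, -0.0, 0.0]
contact_force: [-0.4, 0.8, -3.2]
width: 25.4
```

Call:
{"method": "send_rows", "body": {"plan": [0.001, 0.015, 0, 0, 0, 0.8, 0.015, 0.001, 0.012, 0, 0, 0, 0.8, 0.015, 0.001, 0.01, 0, 0, 0, 0, 0.015, 0, 0.005, 0, 0, 0, 0, 0.015, 0, 0, 0, 0, 0, 0, 0.015]}}

```text
t: 12.78
eef_pos: [599.4, 321.1, 82.3]
orientation: [0.063, 0.998, -0.0, 0.0]
contact_force: [-0.2, 0.1, -2.4]
width: 25.4
```

```bash
python3 - <<'E'
from h import *
p=manip.snapshot('side');find(p,('sweeper','puck','bay'));save(p,'s3')
e=rows(602,322,142,83,2);e=rows(520,-40,142,83,8,e)
E
```

```text
sweeper 0.94 [602. 320.   3.] [161. 395.]
puck 0.78 [624. 327.   3.] [144. 395.]
bay 0.75 [594. 306.  -5.] [171. 391.]
from [599.4 320.3  82.3  82.8]
[-0.0012, 0.001, -0.0299] rz -0.12
[-0.0012, 0.001, -0.0299] rz -0.12
from [602 322 142  83]
[0.0047, -0.0462, -0.0] rz -0.0
[0.0047, -0.0462, -0.0] rz -0.0
[0.0047, -0.0462, -0.0] rz -0.0
[0.0047, -0.0462, -0.0] rz -0.0
[0.0047, -0.0462, -0.0] rz -0.0
[0.0047, -0.0462, -0.0] rz -0.0
[0.0047, -0.0462, -0.0] rz -0.0
[0.0047, -0.0462, -0.0] rz -0.0
```

View pics/s3.png

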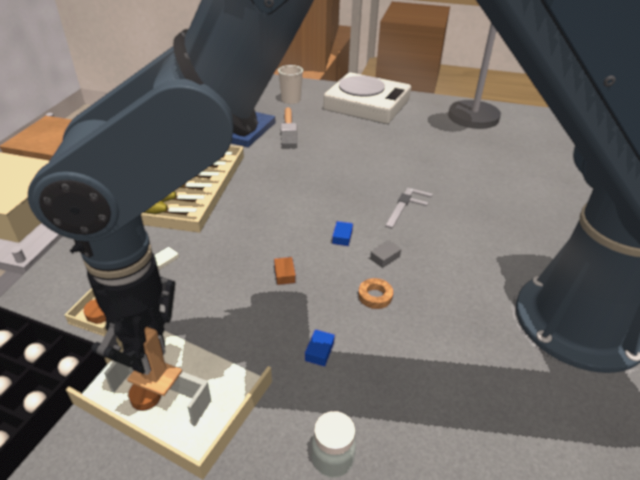

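The puck (144,396) is well inside the bay. Next I lift and fly back behind the block.

Call:
{"method": "send_rows", "body": {"plan": [0, -0.002, -0.015, 0, 0, 0, 0.015, 0, 0, -0.025, 0, 0, 0, 0.015, 0, 0, -0.02, 0, 0, 0, 0.015, 0.005, -0.03, 0, 0, 0, 0, 0.015, 0.005, -0.045, 0, 0, 0, 0, 0.015, 0.005, -0.045, 0, 0, 0, 0, 0.015, 0.005, -0.045, 0, 0, 0, 0, 0.015, 0.005, -0.045, 0, 0, 0, 0, 0.015]}}

```text
t: 13.98
eef_pos: [548.1, 112.2, 143.6]
orientation: [0.063, 0.998, -0.0, 0.001]
contact_force: [0.6, 0.3, -2.4]
width: 25.2
```

Call:
{"method": "send_rows", "body": {"plan": [0.005, -0.045, 0, 0, 0, 0, 0.015, 0.004, -0.045, 0, 0, 0, 0, 0.015, 0.003, -0.04, 0, 0, 0, 0, 0.015, 0, -0.015, 0, 0, 0, 0, 0.015, 0, 0, 0, 0, 0, 0, 0.015]}}

```text
t: 14.6
eef_pos: [518.5, -29.4, 143.1]
orientation: [0.064, 0.998, 0.0, 0.001]
contact_force: [-0.3, 0.0, -2.3]
width: 25.2
```

```bash
python3 - <<'E'
from h import *
p=manip.snapshot('side');find(p,('sweeper','puck','block'))
e=rows(524,-42,81,85,4);e=rows(561,282,81,82,20,e)
E
```

```text
sweeper 0.71 [519. -30.  64.] [289. 226.]
sweeper 0.16 [592. 305.  -5.] [173. 391.]
puck 0.84 [625. 327.   2.] [144. 396.]
block 0.95 [509.  31.  -2.] [285. 275.]
block 0.91 [ 431. -106.   -1.] [343. 237.]
block 0.66 [341. -66.  -2.] [385. 258.]
block 0.63 [403. 179.  -3.] [320. 352.]
from [518.  -27.4 142.4  82.9]
[-0.0019, -0.0034, 0.0154] rz -0.53
[-0.0019, -0.0034, 0.0154] rz -0.53
[-0.0019, -0.0035, 0.0154] rz -0.53
[-0.0018, -0.0035, 0.0154] rz -0.53
from [524 -42  81  85]
[-0.0004, 0.0163, -0.0] rz 0.15
[-0.0004, 0.0163, -0.0] rz 0.15
[-0.0003, 0.0163, -0.0] rz 0.15
[-0.0003, 0.0163, -0.0] rz 0.15
[-0.0003, 0.0163, -0.0] rz 0.15
[-0.0002, 0.0163, -0.0] rz 0.15
[-0.0002, 0.0163, -0.0] rz 0.15
[-0.0001, 0.0163, -0.0] rz 0.15
[-0.0001, 0.0163, -0.0] rz 0.15
[-0.0, 0.0163, -0.0] rz 0.15
[-0.0, 0.0163, -0.0] rz 0.15
[0.0, 0.0163, -0.0] rz 0.15
[0.0001, 0.0163, -0.0] rz 0.15
[0.0001, 0.0163, -0.0] rz 0.15
[0.0002, 0.0163, -0.0] rz 0.15
[0.0002, 0.0163, -0.0] rz 0.15
[0.0003, 0.0163, -0.0] rz 0.15
[0.0003, 0.0163, -0.0] rz 0.15
[0.0003, 0.0163, -0.0] rz 0.15
[0.0004, 0.0163, -0.0] rz 0.15
```

Call:
{"method": "send_rows", "body": {"plan": [-0.002, -0.004, 0.015, 0, 0, 0, 0.015, -0.002, -0.004, 0.015, 0, 0, 0, 0.015, -0.002, -0.003, 0.015, 0, 0, 0, 0.015, -0.001, -0.003, 0.015, 0, 0, 0, 0.015, 0, 0, 0, 0, 0, 0, 0.015]}}

```text
t: 15.42
eef_pos: [522.0, -43.5, 80.6]
orientation: [0.063, 0.998, 0.0, -0.002]
contact_force: [-0.2, 0.5, -2.1]
width: 25.3
```

Call:
{"method": "send_rows", "body": {"plan": [0, 0.008, 0, 0, 0, 0, 0.015, 0, 0.014, 0, 0, 0, 0, 0.015, 0, 0.016, 0, 0, 0, 0, 0.015, 0, 0.016, 0, 0, 0, 0, 0.015, 0, 0.016, 0, 0, 0, 0, 0.015, 0, 0.016, 0, 0, 0, 0, 0.015]}}

```text
t: 16.18
eef_pos: [533.9, 43.2, 82.4]
orientation: [0.063, 0.998, -0.0, 0.0]
contact_force: [-0.6, -0.6, -2.2]
width: 25.5
```

```bash
python3 - <<'E'
from h import *
p=manip.snapshot('side');find(p,('sweeper','puck','block'))
e=rows(561,282,81,81,15)
E
```

```text
sweeper 0.93 [536.  43.   0.] [269. 276.]
puck 0.72 [624. 325.   4.] [145. 394.]
block 0.9 [403. 181.  -1.] [320. 352.]
block 0.87 [521.  59.   0.] [274. 284.]
block 0.78 [ 430. -105.    2.] [344. 236.]
block 0.76 [342. -65.  -3.] [384. 259.]
block 0.62 [538.  45.   1.] [267. 276.]
from [533.8  42.3  82.2  82.9]
[0.0002, 0.0161, 0.0001] rz 0.12
[0.0002, 0.0161, 0.0001] rz 0.12
[0.0003, 0.0161, 0.0001] rz 0.12
[0.0003, 0.0161, 0.0001] rz 0.12
[0.0003, 0.0161, 0.0001] rz 0.12
[0.0004, 0.0161, 0.0001] rz 0.12
[0.0004, 0.0161, 0.0001] rz 0.12
[0.0004, 0.0161, 0.0001] rz 0.12
[0.0005, 0.0161, 0.0001] rz 0.12
[0.0005, 0.0161, 0.0001] rz 0.12
[0.0005, 0.0161, 0.0001] rz 0.12
[0.0006, 0.0161, 0.0001] rz 0.12
[0.0006, 0.0161, 0.0001] rz 0.12
[0.0006, 0.0161, 0.0001] rz 0.12
[0.0007, 0.0161, 0.0001] rz 0.12
```

Call:
{"method": "send_rows", "body": {"plan": [0, 0.016, 0, 0, 0, 0.1, 0.015, 0, 0.016, 0, 0, 0, 0.1, 0.015, 0, 0.016, 0, 0, 0, 0.1, 0.015, 0, 0.016, 0, 0, 0, 0.1, 0.015, 0, 0.016, 0, 0, 0, 0.1, 0.015, 0, 0.016, 0, 0, 0, 0.1, 0.015, 0, 0.016, 0, 0, 0, 0.1, 0.015, 0, 0.016, 0, 0, 0, 0.1, 0.015]}}

```text
t: 17.38
eef_pos: [550.8, 169.8, 82.3]
orientation: [0.07, 0.998, -0.0, -0.0]
contact_force: [-0.1, 0.2, -2.8]
width: 25.0
```

Call:
{"method": "send_rows", "body": {"plan": [0.0005, 0.016, 0, 0, 0, 0.1, 0.015, 0.0005, 0.016, 0, 0, 0, 0.1, 0.015, 0.0005, 0.016, 0, 0, 0, 0.1, 0.015, 0.0005, 0.016, 0, 0, 0, 0.1, 0.015, 0.0005, 0.016, 0, 0, 0, 0.1, 0.015, 0, 0.014, 0, 0, 0, 0, 0.015, 0, 0.01, 0, 0, 0, 0, 0.015, 0, 0, 0, 0, 0, 0, 0.015]}}

```text
t: 18.38
eef_pos: [563.3, 272.8, 82.3]
orientation: [0.074, 0.997, 0.0, 0.0]
contact_force: [0.7, -0.4, -1.8]
width: 25.6
```

```bash
python3 - <<'E'
from h import *
p=manip.snapshot('side');find(p,('sweeper','puck','block'));rows(561,290,81,81,1);save(p,'s4')
E
```

```text
sweeper 0.67 [564. 271.   2.] [200. 374.]
puck 0.9 [624. 325.   4.] [145. 394.]
block 0.81 [ 433. -107.   -1.] [343. 236.]
block 0.75 [562. 286.  -2.] [197. 384.]
block 0.69 [401. 180.  -2.] [321. 352.]
block 0.62 [343. -65.  -1.] [384. 258.]
from [563.  271.5  82.2  81.5]
[0.0047, 0.018, 0.0012] rz 0.47
```

View pics/s4.png

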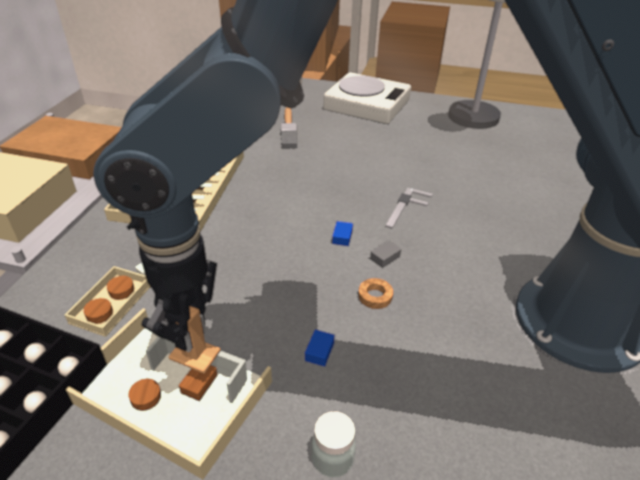

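Both pieces are inside: puck at (145,394), block at (198,382). I'll nudge 12 mm further, then lift out and go to the parking spot.

Call:
{"method": "send_rows", "body": {"plan": [0, 0.006, 0, 0, 0, 0, 0.015, 0, 0.006, 0, 0, 0, 0, 0.015, 0, 0, 0, 0, 0, 0, 0.015, 0, -0.004, -0.01, 0, 0, 0, 0.015, 0, -0.002, -0.025, 0, 0, 0, 0.015, 0, 0, -0.025, 0, 0, 0, 0.015, 0, -0.03, 0, 0, 0, 0, 0.015, 0, -0.045, 0, 0, 0, 0, 0.015]}}

```text
t: 19.58
eef_pos: [553.5, 203.7, 143.8]
orientation: [0.073, 0.997, 0.0, 0.002]
contact_force: [-0.0, -0.2, -2.2]
width: 25.1
```

```bash
python3 - <<'E'
from h import *
e=rows(500,-240,142,84,10)
E
```

```text
from [553.5 203.7 143.8  81.6]
[-0.0012, -0.0447, 0.0002] rz -0.24
[-0.001, -0.0447, 0.0002] rz -0.24
[-0.0008, -0.0447, 0.0002] rz -0.24
[-0.0006, -0.0447, 0.0002] rz -0.24
[-0.0004, -0.0447, 0.0002] rz -0.24
[-0.0002, -0.0447, 0.0002] rz -0.24
[-0.0001, -0.0447, 0.0002] rz -0.24
[0.0001, -0.0447, 0.0002] rz -0.24
[0.0003, -0.0447, 0.0002] rz -0.24
[0.0005, -0.0447, 0.0002] rz -0.24
```

Call:
{"method": "send_rows", "body": {"plan": [-0.001, -0.045, 0, 0, 0, -0.2, 0.015, -0.001, -0.045, 0, 0, 0, -0.2, 0.015, -0.001, -0.045, 0, 0, 0, -0.2, 0.015, -0.001, -0.045, 0, 0, 0, -0.2, 0.015, 0, -0.045, 0, 0, 0, -0.2, 0.015, 0, -0.045, 0, 0, 0, -0.2, 0.015, 0, -0.045, 0, 0, 0, -0.2, 0.015, 0, -0.045, 0, 0, 0, -0.2, 0.015]}}

```text
t: 20.58
eef_pos: [507.8, -155.3, 143.2]
orientation: [0.06, 0.998, -0.0, 0.001]
contact_force: [0.8, 0.3, -2.6]
width: 24.9
```

Call:
{"method": "send_rows", "body": {"plan": [0, -0.045, 0, 0, 0, 0, 0.015, 0, -0.025, 0, 0, 0, 0, 0.015, 0, 0, 0.02, 0, 0, 0, 0.015, 0, 0, 0.02, 0, 0, 0, 0.015, 0, 0, 0.015, 0, 0, 0, 0.015, 0, 0, 0.005, 0, 0, 0, 0.015, 0, 0, 0, 0, 0, 0, 0.015, 0, 0, 0, 0, 0, 0, 0.015]}}

```text
t: 21.58
eef_pos: [500.2, -223.2, 83.0]
orientation: [0.06, 0.998, -0.0, 0.001]
contact_force: [-0.1, 0.7, -3.0]
width: 25.5
```

```bash
python3 - <<'E'
from h import *
s=manip.sense();print(s['eef_pos'],s['contact_force'])
p=manip.snapshot('side');find(p,('sweeper','puck','block'));save(p,'s5')
E
```

```text
[ 500.15687743 -223.15106773   82.95862987] [-0.09645328  0.65879968 -2.96108866]
sweeper 0.78 [ 502. -223.    2.] [324. 197.]
puck 0.95 [625. 328.   4.] [144. 395.]
puck 0.6 [593. 303.  -5.] [173. 390.]
block 0.95 [341. -65.  -4.] [385. 259.]
block 0.93 [ 432. -107.   -1.] [343. 236.]
block 0.87 [563. 295.  -2.] [194. 388.]
block 0.77 [402. 181.  -3.] [320. 353.]
```

View pics/s5.png

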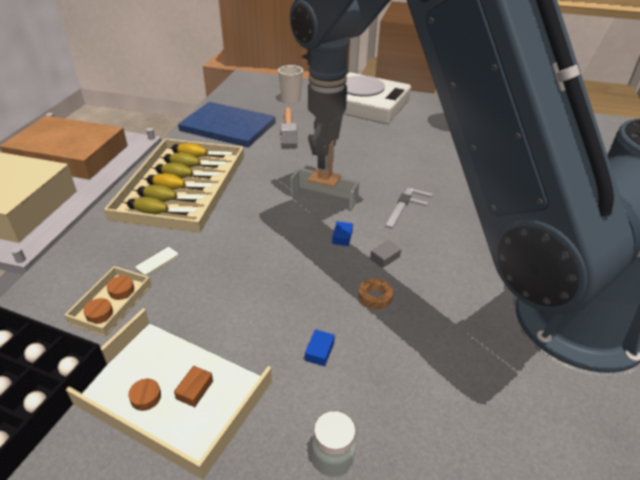

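Both pieces lie in the bay: puck (145,394), block (194,386). The sweeper hangs a few mm above free table, so I lower it to contact.

Call:
{"method": "send_rows", "body": {"plan": [0, 0, 0.002, 0, 0, 0, 0.015, 0, 0, 0.001, 0, 0, 0, 0.015, 0, 0, 0.001, 0, 0, 0, 0.015, 0, 0, 0, 0, 0, 0, 0.015]}}

```text
t: 22.28
eef_pos: [499.6, -222.9, 78.4]
orientation: [0.06, 0.998, 0.0, -0.0]
contact_force: [-0.7, 0.4, -1.1]
width: 25.3
```

Call:
{"method": "send_rows", "body": {"plan": [0, 0, 0.0007, 0, 0, 0, 0.015, 0, 0, 0, 0, 0, 0, 0.015]}}

```text
t: 22.52
eef_pos: [499.6, -222.9, 78.4]
orientation: [0.06, 0.998, -0.0, 0.0]
contact_force: [-3.5, 1.7, 4.6]
width: 25.3
```

In contact. Opening, then retreating straight up.

Call:
{"method": "send_rows", "body": {"plan": [0, 0, 0, 0, 0, 0, 0.04, 0, 0, 0, 0, 0, 0, 0.06, 0, 0, 0, 0, 0, 0, 0.085, 0, 0, 0, 0, 0, 0, 0.085, 0, 0, 0, 0, 0, 0, 0.085]}}

```text
t: 23.15
eef_pos: [499.6, -222.9, 77.5]
orientation: [0.06, 0.998, 0.0, -0.0]
contact_force: [0.6, -0.1, -0.7]
width: 85.4
```

Call:
{"method": "send_rows", "body": {"plan": [0, 0, -0.015, 0, 0, 0, 0.085, 0, 0, -0.03, 0, 0, 0, 0.085, 0, 0, -0.04, 0, 0, 0, 0.085, 0, 0, -0.04, 0, 0, 0, 0.085, 0, 0, -0.02, 0, 0, 0, 0.085, 0, 0, 0, 0, 0, 0, 0.085]}}

```text
t: 23.9
eef_pos: [500.7, -223.6, 225.3]
orientation: [0.06, 0.998, -0.002, 0.002]
contact_force: [0.4, 0.3, -0.6]
width: 85.1
```

```bash
python3 - <<'E'
from h import *
s=manip.sense();print(s['t'],s['eef_pos'],s['contact_force'],s['width'])
p=manip.snapshot('side');find(p,('sweeper','puck','block'));save(p,'s6')
E
```

```text
23.9 [ 500.68512551 -223.60614558  225.27390124] [ 0.36558206  0.26164214 -0.58689452] 85.12898049593284
sweeper 0.65 [ 500. -219.   -6.] [324. 201.]
puck 0.96 [623. 326.   4.] [145. 394.]
block 0.84 [564. 297.  -1.] [193. 389.]
block 0.78 [401. 182.  -2.] [321. 353.]
block 0.67 [ 432. -107.    1.] [343. 235.]
block 0.67 [343. -65.  -4.] [384. 259.]
```

View pics/s6.png

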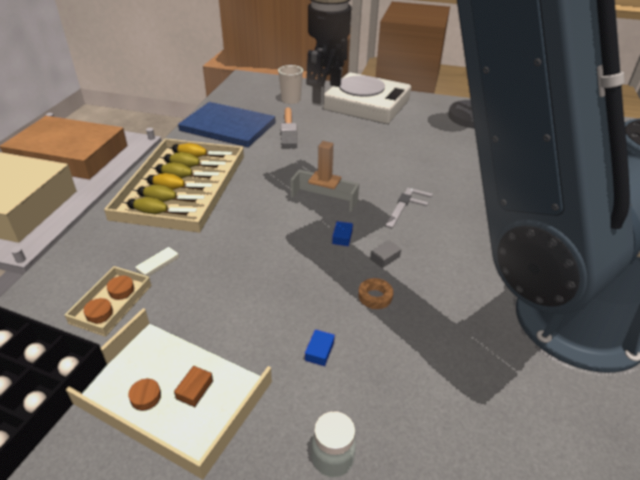

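The sweeper stands upright at (325,180), the gripper is clear above it, and both pieces lie in the bay.

```bash
python3 -c "
from workcell import manip
print(manip.hand_in())"
```

```text
the job is handed in; nothing more can be done
None
```

Both spent pieces are in the bay and the sweeper is standing on the table outside it. I handed the job in at about 24 s of the 58 s allowed; the hand-in reports no verdict.

- **Sweeping:** I gripped the sweeper by its handle, swept the puck in first, lifted the sweeper out, then swept the block in. Only the blade and wings touched the pieces.
- **Final positions:** In the last picture the puck is at about (623, 326) and the block at about (564, 297), both fully inside the bay walls.
- **Sweeper and arm:** The sweeper stands upright at about (500, -221), and the open gripper is well above it. The force readings after release were under 1 N.
- **Look-alikes:** The blue and grey blocks did not move, by the detections before and after.
- **Disagreements:** The networks sometimes gave false low-confidence detections, such as a second "puck" or "sweeper" at the bay centre, and the pictures ruled these out. The force at set-down was about 5 N, and measured positions differed from commanded ones by up to 9 mm while moving.

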